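# Change the heated probe over from mains to battery

## Task

Change the probe heater over from mains to battery: with the fingertips, push the black-knobbed lever over, away from its brass strip, until it snaps to off, and only then push the red-knobbed lever over to its brass strip until it snaps on. Both must never be on together. Only push the levers: do not lift, tip or shove the switch boxes, and leave the canister, glass tubes, hygrometer dial and probe handle where they are.

Things in the scene. Friction and masses are not known exactly. Their poses are not given: they have to be found in the camera images.
- black_box: Black-knobbed switch: loose grey steel box 110 (x) x 80 (y) x 68 high, about 2 kg, at any yaw. Origin: centre of the underside. The lever, in the middle of its top, swings along the box's x axis. Brass strip (24 x 68) across the top at the +x end = ON; black strip at the -x end = OFF. The box slides if pushed with more than about 8 N.
- red_box: Red-knobbed switch: loose grey steel box 110 (x) x 80 (y) x 68 high, about 2 kg, at any yaw. Origin: centre of the underside. The lever, in the middle of its top, swings along the box's x axis. Brass strip (24 x 68) across the top at the +x end = ON; black strip at the -x end = OFF. The box slides if pushed with more than about 8 N.
- black_lever (a joint): black-knobbed lever, rad: -0.42 fully over to the black strip (OFF), 0 upright, +0.42 fully over to the brass strip (ON); starts ON. Pivot 68 mm above the box's origin, along box y; 8 mm rod, 62 mm from pivot to knob centre. About 2 N at the knob moves it; pushed past upright it snaps to the other hard stop by itself and stays.
- red_lever (a joint): red-knobbed lever, rad: -0.42 fully over to the black strip (OFF), 0 upright, +0.42 fully over to the brass strip (ON); starts OFF. Pivot 68 mm above the box's origin, along box y; 8 mm rod, 62 mm from pivot to knob centre. About 2 N at the knob moves it; pushed past upright it snaps to the other hard stop by itself and stays.
- black_knob (a point): centre of the black ball knob, 20 mm diameter; about 125 mm above the planks when over at a stop (25 mm to that side of the box's middle), 130 mm when upright
- red_knob (a point): centre of the red ball knob, 20 mm diameter; heights as for the black one
- canister: bystander: dented olive tin canister, 76 mm diameter, 100 high, loose, upright; origin: centre of its underside
- tube_rack: bystander: wooden block 50 (x) x 150 (y) x 25 carrying three amber glass vacuum tubes, 90 mm high in all, loose; origin: centre of its underside
- hygrometer: bystander: brass hygrometer dial lying face up, 84 mm diameter, 22 high, loose; origin: centre of its underside
- probe: bystander: red plastic probe handle with a steel stem lying along its x axis, 155 long (x from -75 to +80), 28 wide and high, loose; origin: on the underside

How it is judged:
By the outcome, as a careful person would: the job done as asked, in the order asked, and still so for the second after the job is handed in, with the robot touching nothing.
It also fails if it takes over 42 s, if anything falls off the work surface, if the arm or the gripper's body presses on something with over 40 N, if the wrist force passes 120 N, or if a joint passes its speed limit or range.

## Robot

A 6-joint arm with a two-finger parallel gripper is mounted at the origin on the work surface. World frame = base frame: x ahead of the robot, y to its left, z up, the work surface at z = 0. Lengths are in m, angles in rad, forces in N, time in s.
With the tool pointing down it reaches from about 0.3 to 0.775 m from the base axis. Payload 14.6 kg.
Tool frame: the origin (TCP) lies on the front face of the gripper's body, between the roots of the fingers; the fingertips stand 97 mm ahead of it and the grasp point (between the pads) lies 78 mm ahead of it; z points along the fingers, x is the direction in which the jaws open and shut, and the axes are right-handed (so a half turn about z gives the same grasp; the last joint's range is limited). The gripper opens to 94 mm and grips with 3 to 60 N. Pads are 16 mm wide; open, the fingers measure 119 mm over their backs; the gripper's body (75 mm by 177 mm) begins 78 mm behind the grasp point.
Start: joints at [1.131, 0.3, 1.521, -0, 1.321, -0.067], TCP at [0.2, 0.512, 0.303] pointing down, gripper open.
Joint ranges: [-3.03, 3.03], [-0.79, 2.21], [0.23, 2.52], [-1.04, 4.18], [0, 3.07], [-2.55, 2.55]. Speed limits (rad/s): [2.22, 2.22, 2.57, 3.14, 3.14, 3.14].

## Interface

Orientations are given as [roll, pitch, yaw] about the fixed x, y, z axes, in that order (R = Rz(yaw) Ry(pitch) Rx(roll)).
In Python, from station import sensors, camera, ctrl gives the robot as it stands.
- The arm moves only by the tool move_arm, never from a script. Its argument "rows" is text: rows parted by semicolons, each of 6 numbers parted by spaces: the shift along the tool's x, y, z in mm, then the turn, a rotation vector about the tool's x, y, z in rad. In form: x y z wx wy wz; .... A call has 1 to 20 rows; each row shifts and turns the pose as measured when the row begins, along the tool's axes as they then stand; what a row does not reach is not made up. A row lasts 1/8 s, in which the tool goes at most 62.5 mm and 10.7 degrees, less where a joint would pass 70% of its speed; a pose out of reach is approached as far as the arm can. A call with a gripper value outside its range is refused whole. "grip" is the opening, from -1 (shut) to 1 (fully open), set as the call begins (left out, the last holds). The fingers move at their own pace and stop on an object; "newtons" is the grip in N (left out, the last holds). Time passes only in rows, so rows that do not move let the fingers close. It gives the time, the measured TCP pose, the force and the opening at its end, in the units of the state.
- sensors.get_obs(): the state, without advancing time (a new reading comes with each control period).
- camera(name): name is "scene" or "side" or "wrist"; returns a dict with "color" (480x640x3 uint8, blue, green, red), "z_map" (480x640 float32, m along the optical axis (not along the pixel's ray), 0 where there is no reading), "mtx" (3x3 intrinsics, pixels), "distortion" ([k1, k2, p1, p2, k3] as OpenCV has them; the pictures are not rectified), "position" and "attitude" of the camera in the world; the wrist camera has in their place "hand_eye" (4x4, takes a point from camera to tool coordinates, whose origin is the TCP and whose axes are the tool frame's). Camera axes: x right, y down, z forward; pixel columns grow to the right and rows downward; lengths in m; the calibration is good to about 2 mm. A picture is of the moment at which its call begins: read the wrist's pose just before it.
- ctrl.hand_in(): hands the job in, once; it reports no verdict.
The state is a dict: "time_s": time; "qpos": joint angles; "joint_vel": joint speeds; "tau": joint torques, N m; "ee_pos": TCP position; "eef_rot": TCP orientation; "force": force on the tool from outside, world axes, zero at the start; "moment": the same for the moment, N m; "grip_width": finger opening in m.
Only numpy, scipy, OpenCV 4.12 (cv2) and the standard library are available. Lean on these libraries where they do the work, as an engineer would, in place of code of your own. Each camera call takes 0.05 s, during which the arm holds its last target.

## Working session

There is one attempt and no reset: what is moved stays moved. The work goes in short steps, Python scripts to look and compute and a tool call to move; the robot and the scene stay as the last step left them, time stands still between calls to the robot, and variables do not carry over. Pictures are saved under pics/ and viewed, and the job is handed in when it is done.

Besides the shell and the picture viewer there is one more tool, called after ">>>" as a command line: name --argument value ..., lists and objects as JSON in quotes. move_arm: Moves the arm, as the interface text tells. Its arguments: {"type":"object","properties":{"rows":{"type":"string"},"grip":{"type":"number"},"newtons":{"type":"number"}},"required":["rows"]}

```bash
mkdir -p pics; ls; python3 - <<'E'
from station import sensors, camera
import cv2,pickle
print(sensors.get_obs())
for n in ["scene","side"]:
    c=camera(n); pickle.dump(c,open(f"{n}0.pkl","wb")); cv2.imwrite(f"pics/{n}0.png",c["color"]); print({k:v for k,v in c.items() if k not in("color","z_map")})
E
```

```text
pics
{'time_s': 0.0, 'qpos': array([ 1.13137952e+00,  3.00488422e-01,  1.52158077e+00,  9.19150188e-06,
        1.32068895e+00, -6.65991281e-02]), 'joint_vel': array([ 8.19556331e-05, -2.33099091e-04, -3.32860446e-04, -5.83892626e-04,
        5.37788952e-04,  2.13516922e-03]), 'tau': array([ 1.69344908e-04, -5.31822038e+01, -3.52738917e+01,  7.08097452e-02,
        2.45916046e-02, -9.64189940e-05]), 'ee_pos': array([0.20027063, 0.51208376, 0.30207689]), 'eef_rot': array([-3.14150621e+00,  1.16231289e-03,  1.19797642e+00]), 'force': array([-0.51753139,  0.13240726, -0.33505115]), 'moment': array([ 0.01701367,  0.00356218, -0.04625892]), 'grip_width': 0.09394130669492179}
{'mtx': array([[486.58072257,   0.        , 322.28054827],
       [  0.        , 486.58072257, 239.28269295],
       [  0.        ,   0.        ,   1.        ]]), 'distortion': array([-0.00387436,  0.        ,  0.        ,  0.        ,  0.        ]), 'position': array([ 1.18640256, -0.11573849,  0.66218587]), 'attitude': array([-2.30297218, -0.01791373,  1.29851709])}
{'mtx': array([[602.97697717,   0.        , 316.75644864],
       [  0.        , 602.97697717, 244.72325573],
       [  0.        ,   0.        ,   1.        ]]), 'distortion': array([0.00507198, 0.        , 0.        , 0.        , 0.        ]), 'position': array([0.48908948, 0.98225209, 0.98077009]), 'attitude': array([-2.31763045,  0.00987136, -3.04531165])}
```

View pics/scene0.png

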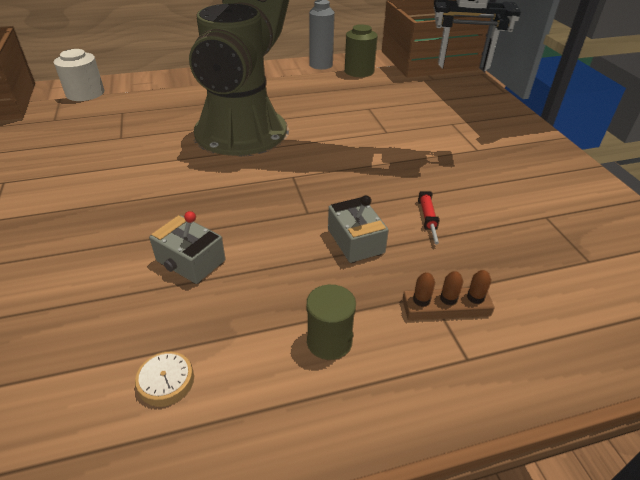

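View pics/side0.png

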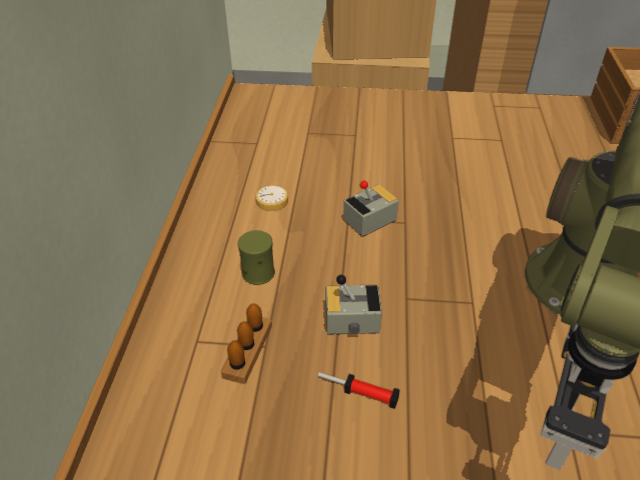

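The scene view shows the black box at (357,228), with its brass strip facing the camera and its knob at (366,201). The red box is at (188,248) with its knob at (190,217). In the side view the knobs are at (341,280) for black and (364,185) for red. Next I'll measure them.

```bash
cat > h.py <<'E'
import numpy as np,cv2
from scipy.spatial.transform import Rotation as R
def cloud(c,T=None):
    h,w=c["z_map"].shape
    u,v=np.meshgrid(np.arange(w),np.arange(h))
    n=cv2.undistortPoints(np.stack([u,v],-1).reshape(-1,1,2).astype(float),c["mtx"],c["distortion"]).reshape(h,w,2)
    z=c["z_map"]; p=np.dstack([n[...,0]*z,n[...,1]*z,z])
    if T is None: M=R.from_euler("xyz",c["attitude"]).as_matrix(); t=c["position"]
    else: M=T[:3,:3];t=T[:3,3]
    return p@M.T+t
def analyse(c,P,centers):
    b,g,r=[c["color"][...,i].astype(int) for i in range(3)]; ok=c["z_map"]>0
    for name,ctr in centers.items():
        near=ok&(np.hypot(P[...,0]-ctr[0],P[...,1]-ctr[1])<0.09)
        top=near&(abs(P[...,2]-0.068)<0.006)
        q=P[top]; 
        if len(q)<20: print(name,"no top");continue
        rect=cv2.minAreaRect((q[:,:2]*1000).astype(np.float32))
        brass=top&(r>b+50)&(r>110); blk=top&(r<50)&(g<50)&(b<50)
        bm=P[brass].mean(0); km=P[blk].mean(0); d=bm-km
        print(name,"top z",q[:,2].mean().round(4),"rect",rect,"brass",bm.round(4),brass.sum(),"blk",km.round(4),blk.sum(),"yaw",np.arctan2(d[1],d[0]).round(3),"dist",np.hypot(*d[:2]).round(3))
        k=near&(P[...,2]>0.112)
        if k.sum(): print("  knob pts",k.sum(),"mean",P[k].mean(0).round(4),"min",P[k].min(0).round(4),"max",P[k].max(0).round(4))
E
python3 - <<'E'
from h import *
import pickle
for n,pix in [("scene",dict(black=(357,222),red=(188,240),tab=(250,320),can=(331,300),tubes=(450,305),hyg=(164,376),probe=(429,210))),("side",dict(black=(353,298),red=(372,203),tab=(300,430),can=(256,245),probe=(372,390),tubes=(247,350),hyg=(272,195)))]:
    c=pickle.load(open(n+"0.pkl","rb"));P=cloud(c)
    for k,(u,v) in pix.items(): print(n,k,P[v,u].round(3))
    analyse(c,P,{k:P[pix[k][1],pix[k][0]] for k in("black","red")})
E
```

```text
scene black [0.52  0.15  0.066]
scene red [ 0.496 -0.164  0.07 ]
scene tab [ 0.646 -0.082 -0.003]
scene can [0.72  0.039 0.097]
scene tubes [0.722 0.254 0.023]
scene hyg [ 0.739 -0.223  0.023]
scene probe [0.473 0.33  0.024]
black top z 0.0673 rect ((505.9438171386719, 156.26161193847656), (111.23274230957031, 80.13725280761719), 6.458244800567627) brass [0.544  0.1619 0.0686] 329 blk [0.465  0.1473 0.0686] 208 yaw 0.182 dist 0.08
  knob pts 90 mean [0.5344 0.1577 0.1275] min [0.5253 0.1494 0.1177] max [0.5409 0.1689 0.1348]
red top z 0.0671 rect ((479.5411376953125, -168.15155029296875), (111.02305603027344, 81.00189208984375), 40.25088119506836) brass [ 0.4488 -0.1955  0.0684] 318 blk [ 0.5099 -0.1438  0.0685] 321 yaw -2.439 dist 0.08
  knob pts 108 mean [ 0.5024 -0.1519  0.1269] min [ 0.4935 -0.1619  0.1157] max [ 0.5093 -0.1428  0.1341]
side black [0.504 0.157 0.071]
side red [ 0.475 -0.158  0.067]
side tab [ 0.584  0.419 -0.001]
side can [0.719 0.051 0.103]
side probe [0.458 0.341 0.026]
side tubes [0.705 0.271 0.026]
side hyg [ 0.731 -0.226  0.022]
black top z 0.069 rect ((504.998046875, 156.00997924804688), (110.27299499511719, 84.72920989990234), 6.454037666320801) brass [0.5431 0.1596 0.0703] 333 blk [0.4646 0.1523 0.0703] 262 yaw 0.093 dist 0.079
  knob pts 88 mean [0.5296 0.1621 0.1287] min [0.5211 0.1513 0.1121] max [0.5393 0.1692 0.1363]
red top z 0.069 rect ((478.9635314941406, -167.90756225585938), (113.7802963256836, 86.94176483154297), 43.07441329956055) brass [ 0.4506 -0.195   0.0703] 198 blk [ 0.508  -0.1421  0.0703] 156 yaw -2.397 dist 0.078
  knob pts 62 mean [ 0.4972 -0.1495  0.1282] min [ 0.489  -0.1589  0.1123] max [ 0.5059 -0.1425  0.1385]
```

Measured poses:

| Box | Centre | Yaw | Lever |
|---|---|---|---|
| Black | (0.5055, 0.156) | 0.113 | ON |
| Red | (0.479, -0.168) | -2.425 | OFF |

Knob heights and box sizes match the given values. I'll shut the fingers and go above the brass end of the black box.

>>> move_arm --rows "-16 39 0 0 0 0;-16 39 0 0 0 0;-16 39 0 0 0 0;-16 39 0 0 0 0;-16 39 0 0 0 0;-16 39 0 0 0 0;-16 39 0 0 0 0;-16 39 0 0 0 0;-16 39 0 0 0 0;-16 39 0 0 0 0;-16 39 0 0 0 0;-16 39 0 0 0 0;0 0 0 0 0 -0.162;0 0 0 0 0 -0.162;0 0 0 0 0 -0.162;0 0 0 0 0 0" --grip -1 --newtons 10

```text
time_s: 2.1
ee_pos: [0.577, 0.1498, 0.2963]
eef_rot: [-3.132, 0.004, 1.697]
force: [-0.0, 0.1, -0.0]
grip_width: 0.0005
```

>>> move_arm --rows "7 -6 0 0 0 0.013;7 -6 0 0 0 0;0 0 30 0 0 0;0 0 30 0 0 0;0 0 0 0 0 0"

```text
time_s: 2.72
ee_pos: [0.5605, 0.1645, 0.2357]
eef_rot: [-3.132, 0.004, 1.674]
force: [-0.2, -0.9, 0.1]
grip_width: 0.0003
```

```bash
cat > look.py <<'E'
import sys,cv2
from h import *
from station import sensors,camera
tag=sys.argv[1]
o=sensors.get_obs(); print(o["time_s"],o["ee_pos"].round(4),o["eef_rot"].round(4),o["force"].round(2),o["qpos"].round(2))
Rm=R.from_euler("xyz",o["eef_rot"]).as_matrix(); tip=o["ee_pos"]+Rm@[0,0,.097]; print("tip",tip.round(4))
C={"black":((.5055,.156),.113),"red":((.479,-.168),-2.425)}
for k,(c,y) in C.items():
    d=tip[:2]-c; print(k,"tip in box x,y mm",(1000*np.array([d@[np.cos(y),np.sin(y)],d@[-np.sin(y),np.cos(y)]])).round(1))
for n in sys.argv[2:]:
    c=camera(n); cv2.imwrite(f"pics/{n}_{tag}.png",c["color"])
    if n=="wrist":
        T=np.eye(4);T[:3,:3]=Rm;T[:3,3]=o["ee_pos"];P=cloud(c,T@c["hand_eye"])
    else: P=cloud(c)
    print(n); analyse(c,P,{k:v[0] for k,v in C.items()})
E
python3 look.py a wrist side
```

```text
2.725 [0.5605 0.1645 0.2357] [-3.1324  0.0041  1.6737] [-0.22 -0.92  0.14] [ 0.22  0.44  1.49 -0.    1.22 -1.45]
tip [0.5596 0.164  0.1387]
black tip in box x,y mm [54.7  1.8]
red tip in box x,y mm [-278.9 -197.4]
wrist
black top z 0.068 rect ((505.1785888671875, 156.66729736328125), (110.48477935791016, 80.23751068115234), 6.687835693359375) brass [0.5444 0.1621 0.0691] 2938 blk [0.483  0.1317 0.0691] 12 yaw 0.461 dist 0.068
  knob pts 58605 mean [0.5356 0.1587 0.2449] min [0.5202 0.0872 0.112 ] max [0.5702 0.2369 0.2635]
red no top
side
black top z 0.069 rect ((505.0393371582031, 155.35601806640625), (109.99362182617188, 85.98355102539062), 6.861569881439209) brass [0.5428 0.161  0.0703] 314 blk [0.4645 0.1527 0.0703] 256 yaw 0.105 dist 0.079
  knob pts 10380 mean [0.5087 0.1776 0.4235] min [0.416  0.0846 0.1125] max [0.5953 0.2446 0.5335]
red top z 0.0692 rect ((478.0782470703125, -168.77137756347656), (115.16698455810547, 85.28099060058594), 39.8600959777832) brass [ 0.4503 -0.1943  0.0705] 195 blk [ 0.5083 -0.1418  0.0709] 149 yaw -2.406 dist 0.078
  knob pts 24 mean [ 0.4947 -0.1468  0.123 ] min [ 0.489  -0.1543  0.1129] max [ 0.5028 -0.1393  0.131 ]
```

View pics/wrist_a.png

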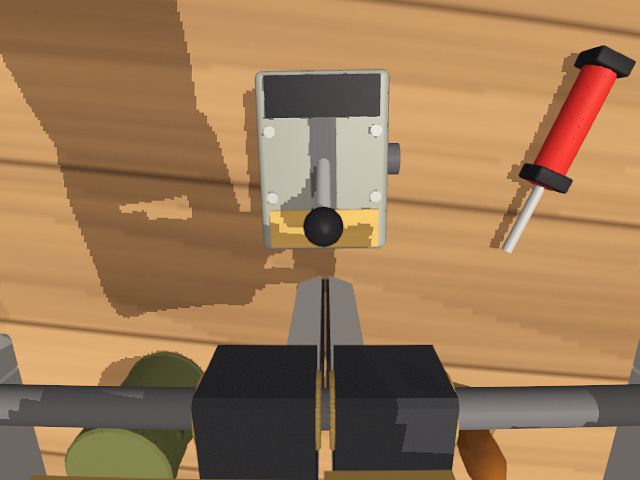

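View pics/side_a.png

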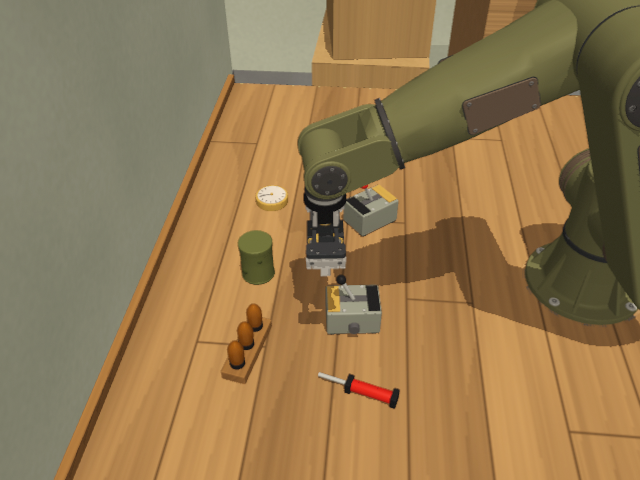

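The fingers (325,280) are in line with the knob (323,227), which leans over the brass strip. I'll lower them beside the knob and push gently.

>>> move_arm --rows "0 3 0 0 0 0;0 0 13 0 0 0;0 0 13 0 0 0;0 0 0 0 0 0;0 -6 0 0 0 0;0 -6 0 0 0 0;0 -6 0 0 0 0;0 -6 0 0 0 0"

```text
time_s: 3.82
ee_pos: [0.5406, 0.1624, 0.2143]
eef_rot: [3.139, 0.003, 1.673]
force: [3.9, 0.4, 2.4]
grip_width: 0.0004
```

```bash
python3 look.py b side
```

```text
3.825 [0.5406 0.1624 0.2143] [3.1389e+00 3.0000e-03 1.6732e+00] [3.91 0.37 2.36] [ 0.23  0.42  1.58 -0.    1.14 -1.44]
tip [0.5409 0.1621 0.1173]
black tip in box x,y mm [35.8  2.1]
red tip in box x,y mm [-263.5 -208.3]
side
black top z 0.069 rect ((505.08837890625, 155.57894897460938), (109.83456420898438, 85.84281158447266), 6.96612548828125) brass [0.5429 0.1599 0.0703] 306 blk [0.4645 0.1529 0.0702] 249 yaw 0.088 dist 0.079
  knob pts 10226 mean [0.5034 0.1785 0.3928] min [0.4156 0.083  0.112 ] max [0.5879 0.2458 0.5117]
red top z 0.069 rect ((466.9793395996094, -154.85565185546875), (110.6230239868164, 48.592735290527344), 41.241432189941406) brass [ 0.4373 -0.1825  0.0705] 102 blk [ 0.4973 -0.1302  0.0706] 70 yaw -2.424 dist 0.08
```

Contact at 3.9 N and the box hasn't moved. I'll keep pushing.

>>> move_arm --rows "0 -5 0 0 0 0;0 -5 0 0 0 0;0 -5 0 0 0 0"

```text
time_s: 4.25
ee_pos: [0.5238, 0.1607, 0.214]
eef_rot: [3.141, 0.003, 1.673]
force: [0.8, 0.6, 1.0]
grip_width: 0.001
```

```bash
python3 look.py c wrist side|head -8
```

```text
4.25 [0.5238 0.1607 0.214 ] [3.1409e+00 3.0000e-03 1.6732e+00] [0.8  0.61 0.96] [ 0.23  0.38  1.63 -0.    1.13 -1.44]
tip [0.5239 0.1604 0.117 ]
black tip in box x,y mm [18.8  2.3]
red tip in box x,y mm [-249.5 -218.1]
wrist
black top z 0.068 rect ((504.364501953125, 156.55111694335938), (108.79742431640625, 80.31462097167969), 6.8371901512146) brass [0.5426 0.161  0.0691] 2171 blk [0.4751 0.1305 0.0692] 76 yaw 0.424 dist 0.074
  knob pts 60238 mean [0.4995 0.1562 0.2235] min [0.4849 0.0838 0.1152] max [0.54   0.2346 0.2419]
red no top
```

View pics/wrist_c.png

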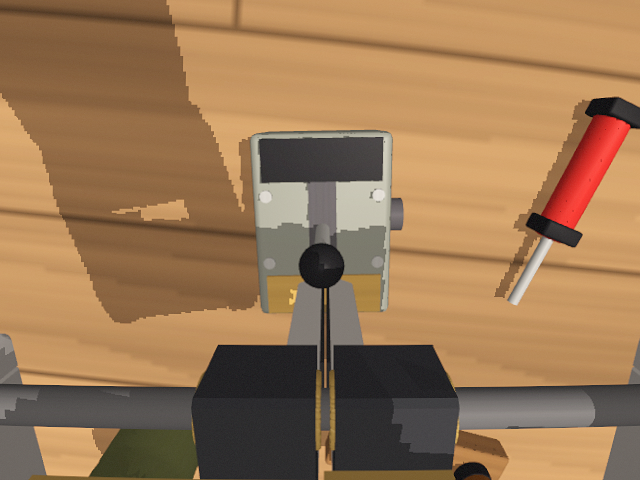

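The knob (322,266) is almost upright and the box hasn't moved. A few more millimetres should do it.

>>> move_arm --rows "0 -5 0 0 0 0;0 -5 0 0 0 0;0 0 0 0 0 0"

```text
time_s: 4.72
ee_pos: [0.5127, 0.1596, 0.2134]
eef_rot: [-3.14, 0.003, 1.673]
force: [-0.8, 0.1, 0.0]
grip_width: 0.0005
```

```bash
python3 look.py d wrist side|head -8
```

```text
4.725 [0.5127 0.1596 0.2134] [-3.1403e+00  3.1000e-03  1.6733e+00] [-0.81  0.09  0.03] [ 0.23  0.36  1.66 -0.    1.12 -1.44]
tip [0.5126 0.1593 0.1164]
black tip in box x,y mm [7.4 2.5]
red tip in box x,y mm [-240.3 -224.7]
wrist
black top z 0.068 rect ((504.3528137207031, 156.48260498046875), (108.7144546508789, 80.42395782470703), 6.841461181640625) brass [0.5423 0.1601 0.0691] 1790 blk [0.4732 0.1321 0.0693] 188 yaw 0.386 dist 0.074
  knob pts 60512 mean [0.4882 0.1551 0.2224] min [0.4697 0.0828 0.1137] max [0.5282 0.234  0.2409]
red no toph.py:20: RuntimeWarning: Mean of empty slice.
  bm=P[brass].mean(0); km=P[blk].mean(0); d=bm-km
  ret = um.true_divide(
```

View pics/wrist_d.png

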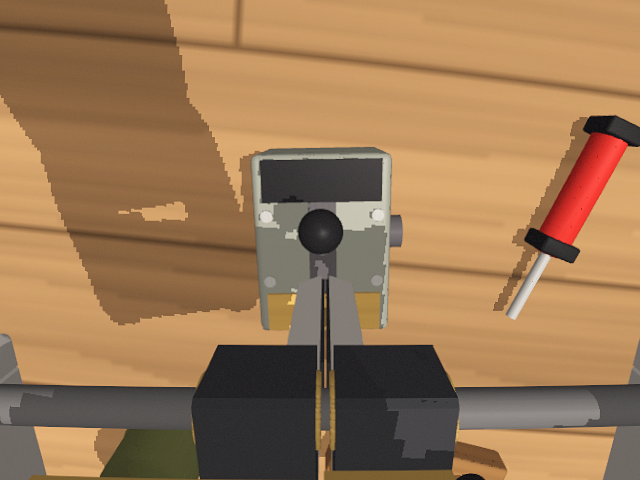

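The black lever has snapped over: the knob (320,232) is clear of the fingers and its measured position is about -25 mm, so it's off. I'll lift, turn for the red box, then recheck.

>>> move_arm --rows "0 4 0 0 0 0;0 0 -40 0 0 0;0 0 -30 0 0 0;0 0 0 0 0 0.168;0 0 0 0 0 0.168;0 0 0 0 0 0.168;0 0 0 0 0 0.168;0 0 0 0 0 0.168;0 0 0 0 0 0.168;0 0 0 0 0 0.168;0 0 0 0 0 0.168;0 0 0 0 0 0.168;0 0 0 0 0 0.168;0 0 0 0 0 0.168;0 0 0 0 0 0.168;0 0 0 0 0 0.168;0 0 0 0 0 0.168;0 0 0 0 0 0.168"

```text
time_s: 7.08
ee_pos: [0.5225, 0.1604, 0.2856]
eef_rot: [3.14, -0.002, -0.931]
force: [0.1, -1.1, 0.0]
grip_width: 0.0005
```

```bash
python3 look.py e scene side; python3 - <<'E'
from h import *
from station import sensors
o=sensors.get_obs();Rm=R.from_euler("xyz",o["eef_rot"]).as_matrix()
y=-2.425;t=np.array([.479,-.168])-.056*np.array([np.cos(y),np.sin(y)])
print("delta tool mm",Rm.T@(np.r_[t,o["ee_pos"][2]]-o["ee_pos"])*1000, "rot",(R.from_matrix(Rm).inv()*R.from_euler("xyz",[np.pi,0,y+np.pi/2])).as_rotvec())
E
```

```text
7.075 [0.5225 0.1604 0.2856] [ 3.1397e+00 -2.5000e-03 -9.3070e-01] [ 0.11 -1.07  0.05] [ 0.23  0.31  1.55 -0.    1.28  1.16]
tip [0.5225 0.1601 0.1886]
black tip in box x,y mm [17.4  2.2]
red tip in box x,y mm [-248.3 -218.8]
scene
black top z 0.0673 rect ((506.723876953125, 156.3221435546875), (110.529296875, 81.57292175292969), 5.931917667388916) brass [0.5441 0.1625 0.0686] 319 blk [0.4656 0.1465 0.0688] 190 yaw 0.202 dist 0.08
  knob pts 9153 mean [0.5412 0.1522 0.3765] min [0.4522 0.0759 0.1126] max [0.5893 0.2457 0.4778]
red top z 0.0671 rect ((479.6711120605469, -167.99913024902344), (111.7097396850586, 81.08570098876953), 40.22645950317383) brass [ 0.4486 -0.1953  0.0684] 316 blk [ 0.5096 -0.1439  0.0684] 311 yaw -2.442 dist 0.08
  knob pts 109 mean [ 0.5024 -0.1519  0.127 ] min [ 0.4908 -0.162   0.1158] max [ 0.5082 -0.1428  0.1345]
side
black top z 0.069 rect ((504.82476806640625, 155.9720001220703), (110.1961441040039, 86.59696960449219), 6.778371810913086) brass [0.5429 0.1608 0.0703] 315 blk [0.4646 0.1524 0.0703] 252 yaw 0.108 dist 0.079
  knob pts 11602 mean [0.4971 0.1788 0.4286] min [0.4158 0.0856 0.1121] max [0.5888 0.2457 0.5507]
red top z 0.0691 rect ((461.7149353027344, -178.65780639648438), (70.60485076904297, 81.46414947509766), 41.42796325683594) brass [ 0.4458 -0.1926  0.0705] 173 blk [nan nan nan] 0 yaw nan dist nan
delta tool mm [232.53807963 175.96117124   0.89486344] rot [ 0.00198344 -0.0023431  -0.07309976]h.py:20: RuntimeWarning: Mean of empty slice.
  bm=P[brass].mean(0); km=P[blk].mean(0); d=bm-km
  ret = um.true_divide(
```

View pics/scene_e.png

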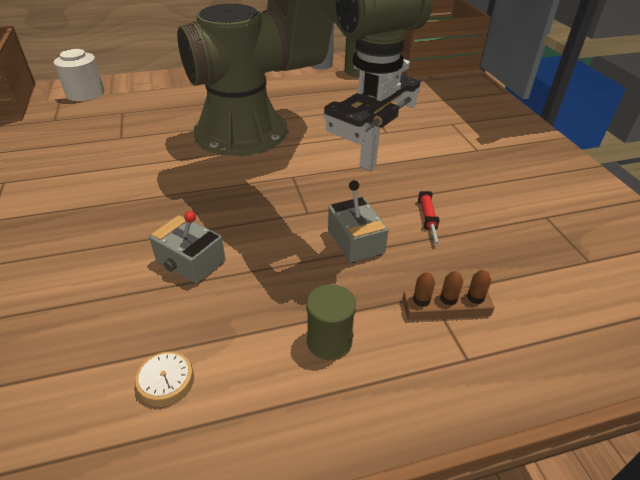

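The black knob (354,186) now leans over the black strip and the box is where it was. Next I'll go to the red box's black-strip end.

>>> move_arm --rows "29 22 0 0 0 0;29 22 0 0 0 0;29 22 0 0 0 0;29 22 0 0 0 0;29 22 0 0 0 0;29 22 0 0 0 0;29 22 0 0 0 0;29 22 0 0 0 0;0 0 0 0 0 -0.073;0 0 0 0 0 0"

```text
time_s: 8.43
ee_pos: [0.5274, -0.1407, 0.2865]
eef_rot: [3.14, -0.003, -0.804]
force: [0.2, 0.4, -0.1]
grip_width: 0.0001
```

```bash
python3 look.py f wrist scene 2>/dev/null; python3 - <<'E'
from h import *
from station import sensors
o=sensors.get_obs();Rm=R.from_euler("xyz",o["eef_rot"]).as_matrix()
y=-2.43;t=np.array([.479,-.168])-.058*np.array([np.cos(y),np.sin(y)])
print("delta tool mm",Rm.T@(np.r_[t,.213]-o["ee_pos"])*1000, "rot",(R.from_matrix(Rm).inv()*R.from_euler("xyz",[np.pi,0,y+np.pi/2])).as_rotvec())
E
```

```text
8.425 [ 0.5274 -0.1407  0.2865] [ 3.1398e+00 -2.8000e-03 -8.0420e-01] [ 0.25  0.41 -0.13] [-0.33  0.3   1.55 -0.    1.28  0.48]
tip [ 0.5274 -0.141   0.1895]
black tip in box x,y mm [ -11.7 -297.6]
red tip in box x,y mm [-54.3  11.5]
wrist
black top z 0.0661 rect ((480.3812561035156, 121.12843322753906), (50.409854888916016, 18.113861083984375), 8.873451232910156) brass [nan nan nan] 0 blk [0.4774 0.1195 0.0684] 38 yaw nan dist nan
red top z 0.0678 rect ((479.2368469238281, -167.01809692382812), (107.41553497314453, 80.14872741699219), 40.17128372192383) brass [ 0.4392 -0.1685  0.0684] 544 blk [ 0.5109 -0.1451  0.0692] 2180 yaw -2.827 dist 0.075
  knob pts 41524 mean [ 0.5362 -0.1154  0.2962] min [ 0.4706 -0.1514  0.1204] max [ 0.5673 -0.0785  0.3135]
scene
black top z 0.0673 rect ((506.7583923339844, 156.26644897460938), (110.7088851928711, 80.28527069091797), 7.167701721191406) brass [0.5432 0.1616 0.0684] 340 blk [0.4653 0.1467 0.0688] 185 yaw 0.189 dist 0.079
  knob pts 97 mean [0.4848 0.1516 0.1257] min [0.474  0.1437 0.1122] max [0.4907 0.1605 0.1354]
red top z 0.0671 rect ((479.5645446777344, -168.11703491210938), (110.17373657226562, 81.66635131835938), 40.10752487182617) brass [ 0.4484 -0.1961  0.0684] 287 blk [ 0.5101 -0.1445  0.0685] 342 yaw -2.445 dist 0.08
  knob pts 9537 mean [ 0.5435 -0.1473  0.3782] min [ 0.4511 -0.214   0.116 ] max [ 0.5673 -0.0783  0.4891]
delta tool mm [-10.6123411   -3.93502028  73.51672602] rot [ 0.00165755 -0.0028685   0.05288369]
```

View pics/wrist_f.png

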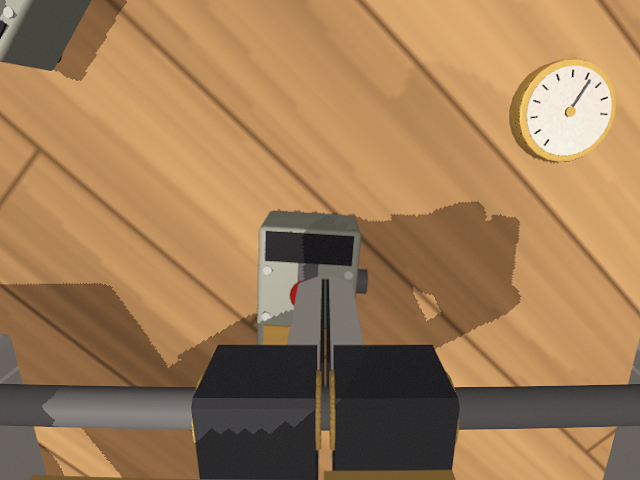

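The red knob (293,293) is partly hidden behind the fingers, so the x offset needs correcting. I'll do that first and then descend.

>>> move_arm --rows "-5 -3 0 0 0 0.03;-5 -3 0 0 0 0;0 0 20 0 0 0;0 0 20 0 0 0;0 0 0 0 0 0"

```text
time_s: 9.15
ee_pos: [0.5253, -0.1264, 0.2463]
eef_rot: [3.141, -0.004, -0.831]
force: [-0.3, 0.2, 0.6]
grip_width: 0.0004
```

```bash
python3 look.py g wrist scene 2>/dev/null|head -4
```

```text
9.15 [ 0.5253 -0.1264  0.2463] [ 3.1406 -0.0039 -0.8313] [-0.35  0.23  0.64] [-0.3   0.33  1.62 -0.    1.19  0.53]
tip [ 0.5255 -0.1267  0.1493]
black tip in box x,y mm [ -12.  -283.2]
red tip in box x,y mm [-62.2  -0.6]
```

View pics/wrist_g.png

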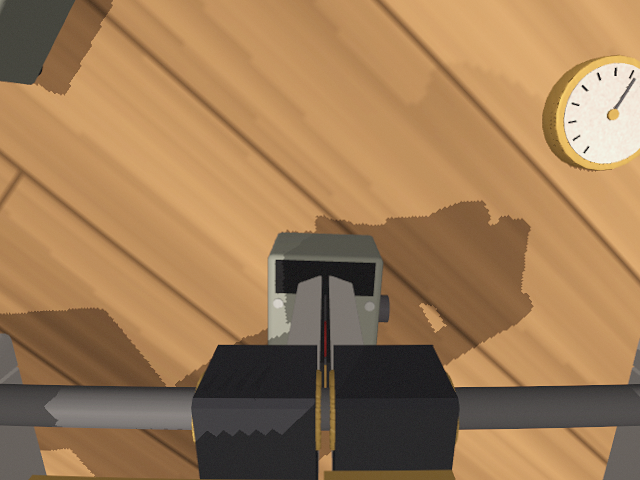

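View pics/scene_g.png

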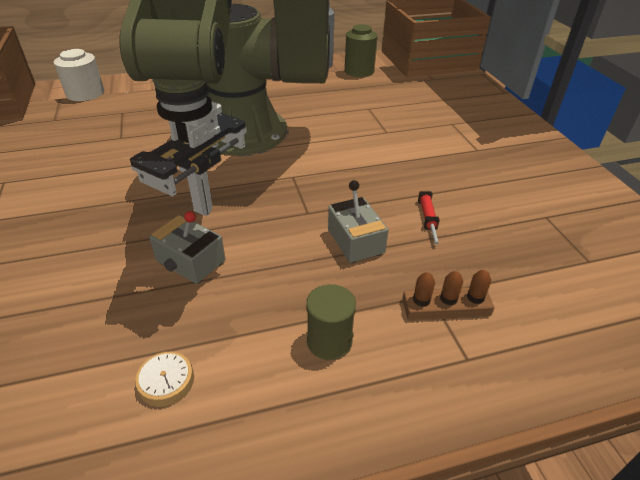

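The red knob lines up with the finger gap and the tip sits at box x = -62 mm. I'll descend and push.

>>> move_arm --rows "0 0 17 0 0 0;0 0 16 0 0 0;0 0 0 0 0 0;0 6 0 0 0 0;0 6 0 0 0 0;0 6 0 0 0 0;0 5 0 0 0 0"

```text
time_s: 10.12
ee_pos: [0.5087, -0.1432, 0.2147]
eef_rot: [-3.139, -0.009, -0.831]
force: [3.7, 3.1, 4.4]
grip_width: 0.0005
```

```bash
python3 look.py h scene 2>/dev/null
```

```text
10.125 [ 0.5087 -0.1432  0.2147] [-3.1387 -0.0093 -0.8313] [3.74 3.11 4.38] [-0.34  0.34  1.69 -0.    1.11  0.49]
tip [ 0.5095 -0.1437  0.1177]
black tip in box x,y mm [ -29.8 -298.3]
red tip in box x,y mm [-38.9   1.7]
scene
black top z 0.0673 rect ((505.8734130859375, 156.03428649902344), (110.7661361694336, 80.39057159423828), 7.175551414489746) brass [0.5432 0.1616 0.0686] 343 blk [0.465  0.1466 0.0685] 184 yaw 0.189 dist 0.08
  knob pts 94 mean [0.4844 0.1516 0.126 ] min [0.4741 0.1438 0.112 ] max [0.4898 0.1603 0.1342]
red top z 0.0671 rect ((479.78070068359375, -168.25421142578125), (109.79086303710938, 80.68245697021484), 40.811256408691406) brass [ 0.4487 -0.1962  0.0685] 288 blk [ 0.5087 -0.144   0.0684] 355 yaw -2.426 dist 0.08
  knob pts 13826 mean [ 0.5092 -0.145   0.3489] min [ 0.4139 -0.2301  0.1125] max [ 0.5688 -0.078   0.4608]
```

>>> move_arm --rows "0 4 0 0 0 0;0 4 0 0 0 0;0 4 0 0 0 0;0 4 0 0 0 0"

```text
time_s: 10.68
ee_pos: [0.4957, -0.1551, 0.2147]
eef_rot: [-3.139, -0.009, -0.831]
force: [0.1, 0.7, 1.2]
grip_width: 0.0005
```

```bash
python3 look.py i scene 2>/dev/null
```

```text
10.675 [ 0.4957 -0.1551  0.2147] [-3.1395 -0.0094 -0.8312] [0.09 0.73 1.19] [-0.37  0.32  1.71 -0.    1.1   0.46]
tip [ 0.4965 -0.1556  0.1178]
black tip in box x,y mm [ -44.1 -308.6]
red tip in box x,y mm [-21.3   2.1]
scene
black top z 0.0673 rect ((505.7763366699219, 155.7303009033203), (113.27478790283203, 80.63296508789062), 6.1782331466674805) brass [0.5433 0.1618 0.0685] 340 blk [0.4652 0.1466 0.0687] 183 yaw 0.192 dist 0.079
  knob pts 93 mean [0.4845 0.1517 0.1259] min [0.4729 0.1441 0.1127] max [0.4916 0.1616 0.1345]
red top z 0.0671 rect ((479.9244384765625, -168.35568237304688), (112.20654296875, 80.56371307373047), 40.02788162231445) brass [ 0.4506 -0.1991  0.0685] 254 blk [ 0.5091 -0.1441  0.0685] 338 yaw -2.386 dist 0.08
  knob pts 15618 mean [ 0.4999 -0.1507  0.3497] min [ 0.4    -0.242   0.1154] max [ 0.5675 -0.0785  0.459 ]
```

>>> move_arm --rows "0 5 0 0 0 0;0 5 0 0 0 0;0 4 0 0 0 0;0 0 0 0 0 0"

```text
time_s: 11.22
ee_pos: [0.4839, -0.1657, 0.2142]
eef_rot: [-3.141, -0.008, -0.832]
force: [-0.0, 0.2, -0.8]
grip_width: 0.0003
```

```bash
python3 look.py j wrist side scene 2>/dev/null|head -4
```

```text
11.225 [ 0.4839 -0.1657  0.2142] [-3.1408 -0.0082 -0.8316] [-0.02  0.2  -0.85] [-0.4   0.31  1.73 -0.    1.1   0.43]
tip [ 0.4845 -0.1662  0.1172]
black tip in box x,y mm [ -57.2 -317.8]
red tip in box x,y mm [-5.3  2.2]
```

View pics/scene_j.png

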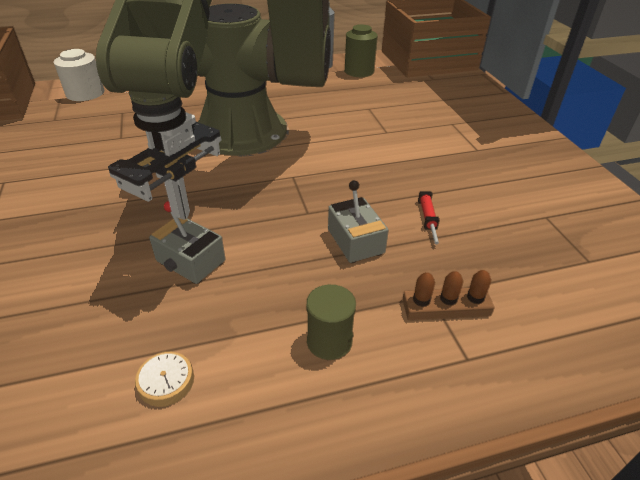

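The red knob (168,208) has snapped towards the brass strip. I'll back off and lift to confirm.

>>> move_arm --rows "0 -5 0 0 0 0;0 0 -40 0 0 0;0 0 -50 0 0 0;0 -50 0 0 0 0;0 -50 0 0 0 0;0 0 0 0 0 0"

```text
time_s: 12.12
ee_pos: [0.5644, -0.0907, 0.3076]
eef_rot: [-3.14, -0.009, -0.832]
force: [0.7, -0.7, -0.5]
grip_width: 0.0011
```

```bash
python3 look.py k wrist side scene 2>/dev/null
```

```text
12.125 [ 0.5644 -0.0907  0.3076] [-3.1396 -0.0086 -0.8316] [ 0.68 -0.7  -0.54] [-0.22  0.34  1.45 -0.    1.34  0.61]
tip [ 0.5651 -0.0912  0.2106]
black tip in box x,y mm [  31.3 -252.3]
red tip in box x,y mm [-115.4   -1.4]
wrist
black top z 0.0677 rect ((505.54083251953125, 154.94534301757812), (109.66773223876953, 78.43523406982422), 7.428828239440918) brass [0.5438 0.1563 0.069 ] 2730 blk [0.4682 0.1384 0.0688] 427 yaw 0.232 dist 0.078
red top z 0.0672 rect ((498.9332580566406, -150.4402313232422), (57.83955001831055, 80.21659088134766), 39.78843307495117) brass [ 0.4744 -0.1191  0.0634] 15 blk [ 0.5041 -0.1385  0.0689] 380 yaw 2.563 dist 0.036
side
black top z 0.069 rect ((504.793212890625, 156.19309997558594), (110.20970153808594, 83.51570129394531), 6.808346748352051) brass [0.5427 0.1587 0.0701] 338 blk [0.4646 0.1523 0.0704] 259 yaw 0.082 dist 0.078
  knob pts 90 mean [0.4805 0.156  0.1282] min [0.4705 0.145  0.112 ] max [0.4897 0.1634 0.1366]
red top z 0.0691 rect ((477.9942321777344, -167.28573608398438), (112.27950286865234, 84.6812744140625), 39.47017288208008) brass [ 0.4467 -0.1921  0.0707] 159 blk [ 0.5086 -0.1432  0.0705] 161 yaw -2.473 dist 0.079
  knob pts 724 mean [ 0.5141 -0.1266  0.479 ] min [ 0.4405 -0.1933  0.1123] max [ 0.5643 -0.0789  0.5646]
scene
black top z 0.0673 rect ((506.6688232421875, 156.05587768554688), (110.57300567626953, 80.89946746826172), 6.290472507476807) brass [0.5437 0.1615 0.0686] 337 blk [0.4652 0.1464 0.0686] 184 yaw 0.19 dist 0.08
  knob pts 94 mean [0.4844 0.1517 0.126 ] min [0.4737 0.1438 0.1133] max [0.4908 0.1608 0.1337]
red top z 0.0671 rect ((479.8949279785156, -168.30807495117188), (111.24594116210938, 80.50235748291016), 40.40102767944336) brass [ 0.4507 -0.1987  0.0684] 241 blk [ 0.5093 -0.1446  0.0685] 355 yaw -2.396 dist 0.08
  knob pts 135 mean [ 0.478  -0.1753  0.1711] min [ 0.4526 -0.1941  0.1123] max [ 0.562  -0.124   0.4469]
```

View pics/scene_k.png

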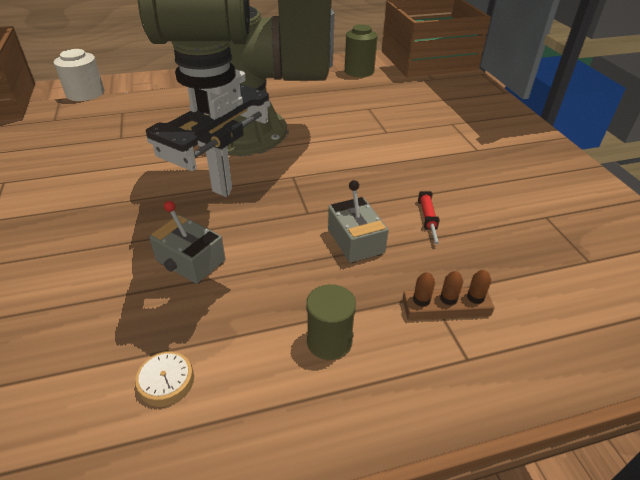

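View pics/side_k.png

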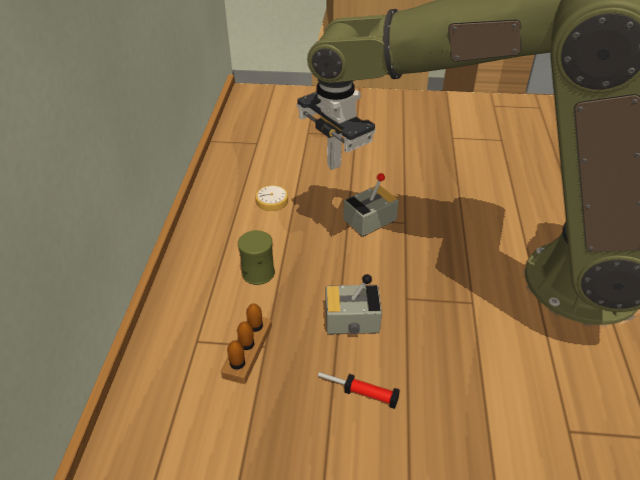

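The side view shows the red knob (381,177) over the brass strip and the black knob (367,279) over the black strip. The boxes and the other objects are where they started, and the arm is clear of everything.

```bash
python3 -c "
from station import ctrl; print(ctrl.hand_in())"
```

```text
the job is handed in; nothing more can be done
None
```

The changeover is done and handed in after about 12 s. With shut fingertips I pushed the black lever until it snapped to off. I checked that in the images, then pushed the red lever until it snapped on.

- **Levers:** In the last images the black knob is at its off stop (measured x about 0.480–0.484 m, 0.481 expected), and the red knob leans over its brass strip. I judged the red knob by eye in both views, because its automatic measurement was mixed up with points from the gripper.
- **Boxes and other objects:** Both boxes measure within about 1 mm of where they started. The canister, tubes, dial and probe look unmoved in the images; I did not measure them again.
- **Forces:** The highest reading when I stopped to check was about 5 N sideways and 4.4 N vertical, on the red knob. At hand-in the arm was clear of everything.

No check failed. The yaws estimated from the strip colours varied by up to 0.1 rad for the black box, and more where the gripper hid a strip. For the yaws I relied on the box outlines instead.

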